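Seat the filter drawer and hold the cam lever at full lift

TASK

Push the open filter drawer of the grey filter unit home until it clicks in, and only then swing the sprung cam lever on top counter-clockwise (seen from above) to the peak of its cam, where the lever points straight over the red line at the front edge and the green-tipped rod stands highest - the rod sinks again beyond it. The lever springs back if let go, so finish while still holding it there with the fingers; leave the cup, the dropper bottle and the blue-capped bottle alone.

Things in the scene. Friction and masses are not known exactly. Their poses are not given: they have to be found in the camera images.
- filter_unit: Grey steel filter unit fixed to the table, 140 deep (x) x 170 wide (y) x 78 mm high. Origin: centre of its underside. Its front, with a blue drawer, looks along its own -x; own +y is left seen from the robot. Placed and turned (up to 0.35 rad) anew each time. A red line 24 x 6 mm on its top runs along own -x at the middle of the front edge. The cam hub (30 mm across) stands mid-top, up to 123 mm.
- drawer (a joint): Slide of the blue drawer, m: 0 = fully home (front flush with the housing), positive = pulled out along the unit's own -x; starts 0.03 to 0.055, at most 0.06. Pushing takes about 2 N, up to about 5 N over a spring detent in the last 15 mm, which then draws it against its stop at 0.
- drawer_handle (a point): Middle of the steel bar handle on the drawer, 50 mm above the table: a round bar of 10 mm diameter, 90 mm long along the unit's own y, its centre 35 mm in front of the drawer front (at own x = -0.105 m when the drawer is home); the drawer front is 154 wide, from 12 to 70 mm high.
- cam_lever (a joint): Cam lever angle about the vertical axis over the unit's origin, rad, counter-clockwise from above: 0 = it points along own +y (left), 1.571 = along own -x over the red line, the peak of the cam; stop at 2.5. Starts 0 to 0.25. A spring pulls it to 0 with 0.22 N m per rad, plus 0.06 N m of friction: about 5 N at the grip to reach the peak.
- lever_grip (a point): Middle of the free part of the lever's black upright grip: a vertical cylinder 22 mm in diameter, from 118 to 170 mm above the table (this point is at 145 mm), 85 mm from the lever axis. The lever arm below it is a flat steel bar 16 mm wide, its top at 118 mm.
- cam_axis (a point): Point on the vertical axis of the cam lever, over the unit's origin, 150 mm above the table.
- lift_top (a point): Top of the green-tipped lift rod behind the hub (own x = +0.055 m): 121 mm above the table with the lever at 0, 130 mm (9 mm higher) at the peak, sinking again when the lever goes on.
- cup_mid (a point): Centre of a steel measuring cup, 65 mm across, 66 high, standing left of the unit; a bystander.
- dropper_mid (a point): Centre of a small white dropper bottle with black top, 21 mm across, 66 high, standing left of the unit; a bystander.
- bottle_mid (a point): Centre of a dark bottle with blue cap, 68 mm across, 118 high, standing left of the unit; a bystander.

How it is judged:
By the outcome, as a careful person would: the job done as asked, in the order asked, and still so for the second after the job is handed in, while the arm keeps its last pose, push and grip.
It also fails if it takes over 45 s, if anything falls off the work surface, if the arm or the gripper's body presses on something with over 40 N, if the wrist force passes 120 N, or if a joint passes its speed limit or range.

ROBOT

A 6-joint arm with a two-finger parallel gripper is mounted at the origin on a cart in front of the work surface, level with it; the furniture and walls round the work are solid. World frame = base frame: x ahead of the robot, y to its left, z up, the work surface at z = 0. Lengths are in mm, angles in degrees, forces in N, time in s.
With the tool pointing down it reaches from about 300 to 850 mm from the base axis. Payload 4.2 kg.
Tool frame: the origin (TCP) lies at the very end of the fingers, on their centre line; the grasp point (between the pads) lies 19 mm behind it (env.grasp_offset is the distance from the TCP to the grasp point, in mm); z points along the fingers, y is the line along which they close (so a half turn about z gives the same grasp; the last joint's range is limited). The gripper opens to 91 mm and grips with 3 to 60 N. Pads are 32 mm wide; open, the fingers measure 118 mm over their backs; the gripper's body (76 mm by 178 mm) begins 60 mm behind the grasp point.
Start: joints at [75.516, 18.312, 89.639, -0, 72.044, -1.146], TCP at [132.655, 559.505, 213.976] pointing down, gripper open.
Joint ranges: [-177.97, 177.97], [-48.28, 115.42], [12.27, 149.76], [-77.06, 257.06], [2.81, 150.46], [-146.56, 146.56]. Speed limits (degrees/s): [147.25, 147.25, 180, 180, 180, 180].

INTERFACE

Orientations are given as [roll, pitch, yaw] about the fixed x, y, z axes, in that order (R = Rz(yaw) Ry(pitch) Rx(roll)).
In Python, from workcell import env, eyes gives the robot as it stands.
- The arm moves only by the tool send_rows, never from a script. Its arguments are lists of equal length, an entry for each row: "grip": the opening, from -1 (shut) to 1 (fully open), so that 0 is half open; "xyz": the shift along the world's x, y, z in m, a list of three; "yaw": the turn about the world's z in degrees. A call has 1 to 8 rows; each row is the pose to reach, as a shift and turn from the pose commanded when the call began; what a row does not reach only later rows make up. A row lasts 1/12 s, in which the tool goes at most 41.7 mm and 7.16 degrees, less where a joint would pass 70% of its speed; a pose out of reach is approached as far as the arm can. A call with a gripper value outside its range is refused whole. The fingers move at their own pace and stop on an object; "grip_force" is the grip in N (left out, the last holds). Time passes only in rows, so rows that repeat a pose let the fingers close. It gives the time, the measured TCP pose, the force, the opening and the grip force at its end, in the units of the state.
- env.state(): the state, without advancing time (a new reading comes with each control period).
- eyes.grab_frame(name): name is "scene" or "side" or "wrist"; returns a dict with "frame" (384x512x3 uint8, red, green, blue), "fx", "fy", "cx", "cy" (pixels), "pose" (4x4, takes a point from camera to world coordinates). Camera axes: x right, y down, z forward; pixel columns grow to the right and rows downward; lengths in mm; the calibration is good to about 2 mm. A picture is of the moment at which its call begins. There is no depth.
- env.job_done(): hands the job in; it is judged then, once.
The state is a dict: "time_s": time; "qpos": joint angles; "qvel": joint speeds; "effort": joint torques, N m; "ee_pos": TCP position; "ee_rot": TCP orientation; "force": force on the tool from outside, world axes, zero at the start; "torque": the same for the moment, N m; "gripper_width": finger opening in mm; "gripper_force": force on a finger pad.
Only numpy, scipy, OpenCV 4.12 (cv2) and the standard library are available. Lean on these libraries where they do the work, as an engineer would, in place of code of your own. Each camera call takes 0.05 s, during which the arm holds its last target. There are 200 camera calls.

## Working session

There is one attempt and no reset: what is moved stays moved. The work goes in short steps, Python scripts to look and compute and a tool call to move; the robot and the scene stay as the last step left them, time stands still between calls to the robot, and variables do not carry over. Pictures are saved under pics/ and viewed, at most 10 in all, crops included, and the job is handed in when it is done.

Besides the shell and the picture viewer there is one more tool, called after "Request:" in YAML: its name, and indented under it one key for each argument. send_rows: Moves the arm, as the interface text tells. Its arguments: {"type":"object","properties":{"grip":{"type":"array"},"xyz":{"type":"array"},"yaw":{"type":"array"},"grip_force":{"type":"number"}},"required":["grip","xyz","yaw"]}

```bash
mkdir -p pics; cat > h.py <<'E'
import numpy as np, cv2
from workcell import env, eyes
def grab(n,fn=None):
    f=eyes.grab_frame(n)
    if fn: cv2.imwrite('pics/'+fn,f['frame'][:,:,::-1])
    return f
def ray(f,u,v):
    T=np.array(f['pose']); d=T[:3,:3]@np.array([(u-f['cx'])/f['fx'],(v-f['cy'])/f['fy'],1]); return T[:3,3],d
def onz(f,u,v,z):
    o,d=ray(f,u,v); return o+d*(z-o[2])/d[2]
def proj(f,p):
    T=np.array(f['pose']); c=T[:3,:3].T@(np.array(p)-T[:3,3]); return c[0]/c[2]*f['fx']+f['cx'],c[1]/c[2]*f['fy']+f['cy']
E
python3 - <<'E'
from h import *
a=grab('scene','s0.png');b=grab('side','d0.png')
for f in(a,b): print(np.round(f['pose'],2),f['fx'],f['cx'])
im=np.hstack([a['frame'],b['frame']])[:,:,::-1]
print(env.state())
E
```

```text
[[ 4.7000e-01 -4.6000e-01  7.6000e-01 -7.5890e+01]
 [-8.8000e-01 -2.7000e-01  3.9000e-01 -1.7239e+02]
 [ 2.0000e-02 -8.5000e-01 -5.3000e-01  5.5311e+02]
 [ 0.0000e+00  0.0000e+00  0.0000e+00  1.0000e+00]] 410.9897165764134 249.66989890937162
[[-9.3000e-01 -1.7000e-01  3.1000e-01  2.7779e+02]
 [-3.6000e-01  4.9000e-01 -8.0000e-01  8.5783e+02]
 [-2.0000e-02 -8.6000e-01 -5.2000e-01  5.7440e+02]
 [ 0.0000e+00  0.0000e+00  0.0000e+00  1.0000e+00]] 432.37839503254645 256.07566497371414
{'time_s': 0.1, 'qpos': array([ 7.55155643e+01,  1.83477837e+01,  8.96973118e+01, -1.32705958e-03,
        7.20433359e+01, -1.14470506e+00]), 'qvel': array([ 0.03951811, -0.13141979, -0.15883356,  0.03335208, -0.00223785,
        0.04535917]), 'effort': array([ 7.14991020e-04, -4.13330233e+01, -2.32509005e+01,  7.31147826e-02,
        4.21978743e-02, -6.56029079e-05]), 'ee_pos': array([132.55342356, 559.06995541, 213.22055388]), 'ee_rot': array([-1.79911561e+02, -5.05107960e-04,  1.66660679e+02]), 'force': array([ 0.05926952, -0.17839406, -0.11639493]), 'torque': array([-0.00482293,  0.00345657, -0.00317859]), 'gripper_force': 0.0, 'gripper_width': 91.30982274162167}
```

View pics/s0.png

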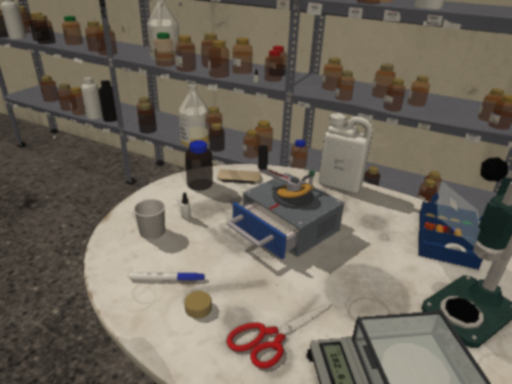

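View pics/d0.png

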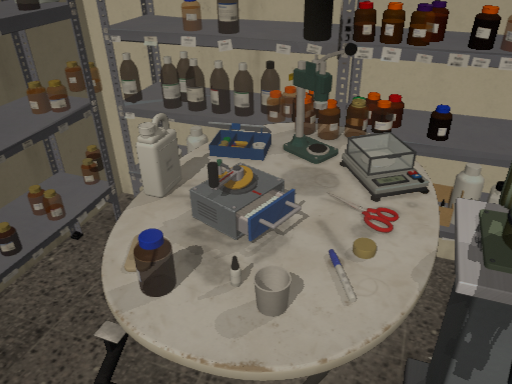

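Scene: the unit is near (290,210), its blue drawer open with the bar near (245,235), and the black grip at (263,157). Side: the unit is near (240,195), the grip at (213,175) and the bar near (282,220). The cup and both bottles stand on the robot's left. I'll enlarge both views.

```bash
python3 - <<'E'
from h import *
a=cv2.imread('pics/s0.png')[135:265,215:355];b=cv2.imread('pics/d0.png')[145:255,180:315]
cv2.imwrite('pics/c0.png',np.vstack([cv2.resize(x,None,fx=5,fy=5,interpolation=cv2.INTER_CUBIC)[:600] for x in (a,)]))
cv2.imwrite('pics/c1.png',cv2.resize(b,None,fx=5,fy=5,interpolation=cv2.INTER_CUBIC))
E
```

```text
(no output)
```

View pics/c0.png

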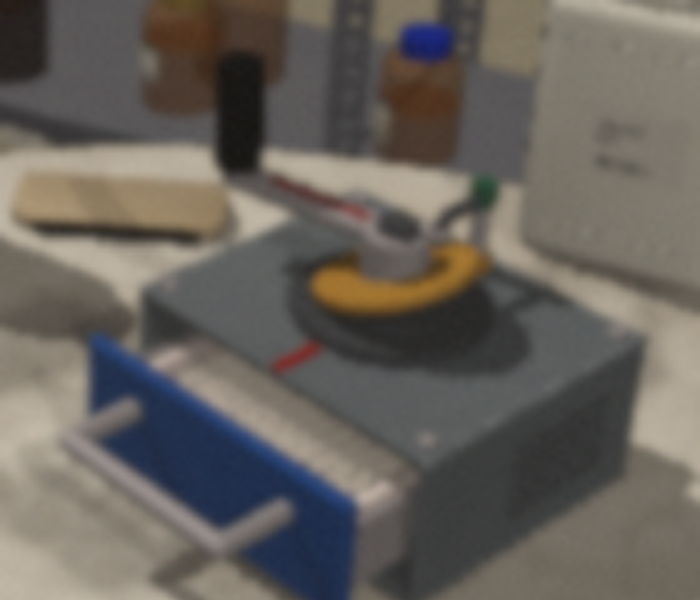

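View pics/c1.png

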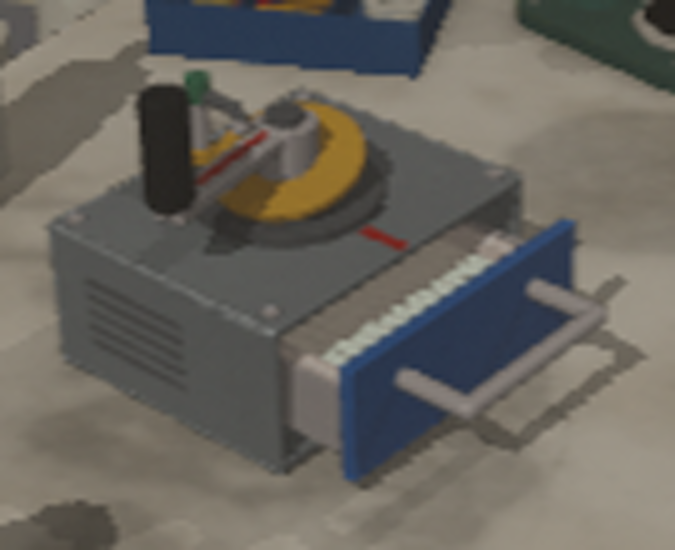

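Enlarged, the drawer is out with its bar clearly visible. The top corners, hub, grip and red line can all be picked out in both views.

```bash
python3 - <<'E'
from h import *
a=grab('scene');b=grab('side')
S=lambda u,v:(215+(u+.5)/5-.5,135+(v+.5)/5-.5); D=lambda u,v:(180+(u+.5)/5-.5,145+(v+.5)/5-.5)
L={'FL':(78,(147,292),(280,330)),'FR':(78,(418,468),(522,180)),'RR':(78,(640,345),(300,92)),'RL':(78,None,(52,228)),
'gtop':(170,(242,58),(163,95)),'gbot':(118,(240,168),(168,208)),'hub':(123,(399,222),(288,113)),
'barL':(50,(68,437),(470,408)),'barR':(50,(222,543),(600,313)),'redf':(78,(278,366),(404,245)),'redr':(78,(316,347),(364,232)),'lift':(121,(485,180),(197,74))}
for k,(z,s,d) in L.items():
    print(k,*[np.round(onz(f,*P(*p),z)[:2],1) for f,P,p in((a,S,s),(b,D,d)) if p])
E
```

```text
FL [587.7 181.5] [589.7 184. ]
FR [529.4  31.2] [533.4  33.2]
RR [655.7 -17.5] [663.9 -14.1]
RL [718.  142.8]
gtop [643.8 167.8] [643.7 168. ]
gbot [641.9 165.4] [644.4 170.1]
hub [625.7  83.5] [626.1  85.2]
barL [512.4 176.8] [510.6 173. ]
barR [482.9  90.7] [479.9  87. ]
redf [564.9 107.7] [564.7 104.5]
redr [585.6 100.1] [585.2 100.1]
lift [681.7  66.4] [682.3  60.4]
```

Request:
send_rows:
  grip: [-1, -1, -1, -1, -1, -1, -1, -1]
  xyz:
    - [0.02, -0.03, 0]
    - [0.045, -0.06, 0]
    - [0.07, -0.09, 0]
    - [0.095, -0.12, 0]
    - [0.12, -0.15, 0]
    - [0.145, -0.18, 0]
    - [0.165, -0.21, 0]
    - [0.185, -0.235, 0]
  yaw: [0, -1, -2, -3, -4, -5, -6, -6.2]
  grip_force: 30

```text
time_s: 0.87
ee_pos: [318.2, 322.3, 213.9]
ee_rot: [-180.0, -0.0, 160.4]
force: [0.5, 0.1, 1.4]
gripper_width: 40.6
gripper_force: 0.0
```

Request:
send_rows:
  grip: [-1, -1, -1, -1, -1, -1, -1, -1]
  xyz:
    - [0.02, -0.025, 0]
    - [0.04, -0.05, 0]
    - [0.06, -0.08, 0]
    - [0.08, -0.105, 0]
    - [0.1, -0.13, 0]
    - [0.12, -0.155, 0]
    - [0.14, -0.18, 0]
    - [0.14, -0.18, 0]
  yaw: [0, 0, 0, 0, 0, 0, 0, 0]

```text
time_s: 1.53
ee_pos: [460.7, 140.9, 213.8]
ee_rot: [-179.9, 0.2, 160.2]
force: [-0.6, 0.3, 0.1]
gripper_width: -0.1
gripper_force: 0.0
```

Request:
send_rows:
  grip: [-1, -1, -1, -1, -1, -1, -1, -1]
  xyz:
    - [0, 0, -0.02]
    - [0, 0, -0.045]
    - [0, 0, -0.07]
    - [0, 0, -0.1]
    - [0, 0, -0.125]
    - [0, 0, -0.15]
    - [0, 0, -0.174]
    - [0, 0, -0.174]
  yaw: [0, 0, 0, 0, 0, 0, 0, 0]

```text
time_s: 2.2
ee_pos: [454.0, 143.9, 36.2]
ee_rot: [-179.7, -0.4, 160.5]
force: [-0.8, -0.5, 0.6]
gripper_width: 0.6
gripper_force: 0.0
```

Request:
send_rows:
  grip: [-1, -1, -1, -1, -1, -1, -1, -1]
  xyz:
    - [0.005, -0.002, 0]
    - [0.009, -0.003, 0]
    - [0.014, -0.005, 0]
    - [0.019, -0.007, 0]
    - [0.024, -0.008, 0]
    - [0.028, -0.01, 0]
    - [0.033, -0.012, 0]
    - [0.038, -0.0135, 0]
  yaw: [0, 0, 0, 0, 0, 0, 0, 0]

```text
time_s: 2.87
ee_pos: [496.0, 130.7, 40.2]
ee_rot: [-180.0, -0.0, 160.5]
force: [-1.3, -0.1, 1.1]
gripper_width: 0.7
gripper_force: 1.0
```

```bash
python3 - <<'E'
from h import *
b=grab('side','d1.png')
cv2.imwrite('pics/c2.png',cv2.resize(b['frame'][135:255,180:315,::-1],None,fx=5,fy=5,interpolation=cv2.INTER_CUBIC))
s=env.state();print(s['ee_pos'],s['force'])
E
```

```text
[496.37834205 130.58284234  40.061821  ] [-0.76846963 -0.51975789  0.50836761]
```

View pics/c2.png

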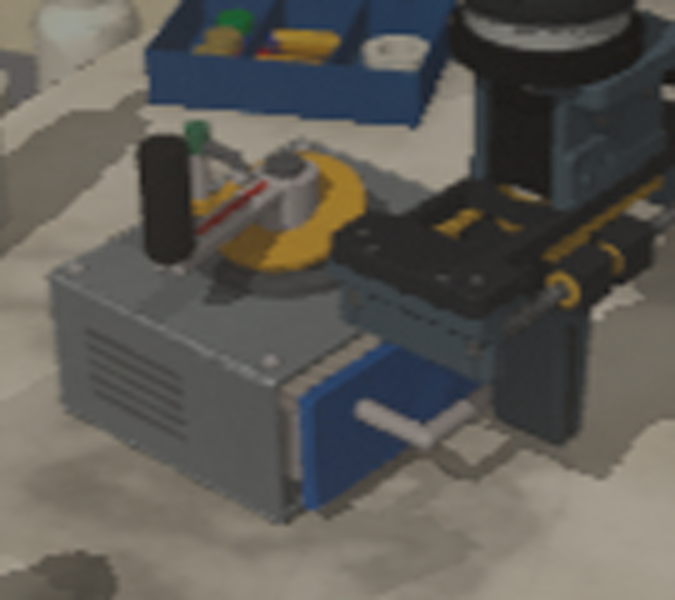

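The drawer front (crop ~(310,400)) is now roughly 12–15 mm from flush, and the fingers are on the bar. I'll keep pushing gently.

Request:
send_rows:
  grip: [-1, -1, -1, -1, -1, -1]
  xyz:
    - [0.003, -0.001, 0]
    - [0.006, -0.002, 0]
    - [0.008, -0.003, 0]
    - [0.01, -0.0035, 0]
    - [0.012, -0.004, 0]
    - [0.012, -0.004, 0]
  yaw: [0, 0, 0, 0, 0, 0]

```text
time_s: 3.42
ee_pos: [508.8, 126.8, 40.0]
ee_rot: [180.0, 0.1, 160.5]
force: [0.1, 0.1, -0.6]
gripper_width: 0.6
gripper_force: 0.0
```

Request:
send_rows:
  grip: [-1, -1, -1, -1]
  xyz:
    - [0.001, -0.0003, 0]
    - [0.002, -0.0007, 0]
    - [0.003, -0.001, 0]
    - [0.003, -0.001, 0]
  yaw: [0, 0, 0, 0]

```text
time_s: 3.75
ee_pos: [509.2, 126.6, 40.0]
ee_rot: [180.0, -0.2, 160.4]
force: [-5.8, 4.6, 3.9]
gripper_width: 0.2
gripper_force: 3.1
```

Request:
send_rows:
  grip: [-1, -1, -1]
  xyz:
    - [0.001, -0.0003, 0]
    - [0.002, -0.0007, 0]
    - [0.002, -0.0007, 0]
  yaw: [0, 0, 0]

```text
time_s: 4.0
ee_pos: [509.3, 126.6, 39.9]
ee_rot: [-180.0, -0.4, 160.4]
force: [-9.4, 7.4, 7.5]
gripper_width: 0.5
gripper_force: 5.6
```

Request:
send_rows:
  grip: [-1, -1, -1, -1, -1, -1, -1, -1]
  xyz:
    - [-0.01, 0.0035, 0]
    - [-0.03, 0.01, 0]
    - [-0.05, 0.018, 0]
    - [-0.06, 0.02, 0.03]
    - [-0.06, 0.02, 0.06]
    - [-0.06, 0.02, 0.1]
    - [-0.06, 0.02, 0.135]
    - [-0.06, 0.02, 0.17]
  yaw: [0, 0, 0, 0, 0, -7, -14, -21]

```text
time_s: 4.67
ee_pos: [452.9, 145.1, 212.1]
ee_rot: [179.9, 0.1, 139.1]
force: [0.1, -0.1, 0.9]
gripper_width: 0.7
gripper_force: 0.0
```

```bash
python3 - <<'E'
from h import *
b=grab('side','d2.png');a=grab('scene','s2.png')
c=[cv2.resize(x,(395,330),interpolation=cv2.INTER_CUBIC) for x in (b['frame'][140:255,180:315,::-1],a['frame'][140:255,215:350,::-1])]
cv2.imwrite('pics/c3.png',np.hstack(c))
E
```

```text
(no output)
```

View pics/c3.png

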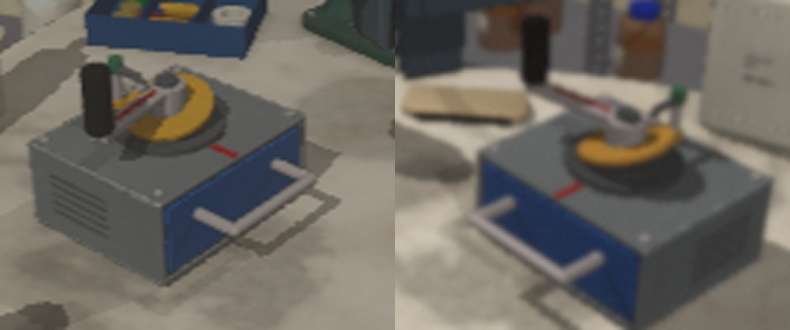

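The drawer front is now flush with the housing in both views, and the lever is still near 7° with its grip upright. Next I'll go above the grip.

Request:
send_rows:
  grip: [0, 0, 0, 0, 0, 0, 0, 0]
  xyz:
    - [0.02, 0.003, 0]
    - [0.045, 0.006, 0]
    - [0.07, 0.009, 0]
    - [0.095, 0.012, 0]
    - [0.12, 0.015, 0]
    - [0.145, 0.018, 0]
    - [0.17, 0.021, 0]
    - [0.191, 0.0227, 0]
  yaw: [-7, -14, -21, -28, -35, -42, -49, -56]

```text
time_s: 5.43
ee_pos: [645.4, 167.9, 208.5]
ee_rot: [180.0, 0.0, 83.2]
force: [-0.6, -0.7, 0.4]
gripper_width: 45.6
gripper_force: 0.0
```

Request:
send_rows:
  grip: [0, 0, 0, 0]
  xyz:
    - [0, 0, 0]
    - [0, 0, 0]
    - [0, 0, 0]
    - [0, 0, 0]
  yaw: [-6, -6, -6, -6]

```text
time_s: 5.77
ee_pos: [643.1, 167.8, 209.5]
ee_rot: [-180.0, 0.0, 77.6]
force: [1.0, -0.4, -0.5]
gripper_width: 45.6
gripper_force: 0.0
```

```bash
python3 - <<'E'
from h import *
w=grab('wrist','w0.png');b=grab('side','d3.png')
c=[w['frame'][:,:,::-1],cv2.resize(b['frame'][100:244,180:288,::-1],(288,384))]
cv2.imwrite('pics/c4.png',np.hstack(c));print(env.state()['ee_pos'])
E
```

```text
[643.13834954 167.94561582 210.08097084]
```

View pics/c4.png

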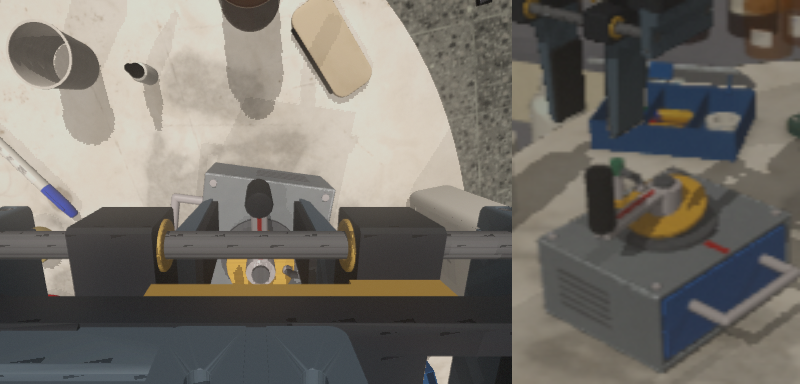

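In the wrist view the black grip (259,200) is centred between the fingers, with the hub at (261,272). I'll descend and close.

Request:
send_rows:
  grip: [0, 0, 0, 0, 0, 0, 0, 0]
  xyz:
    - [0, 0, -0.015]
    - [0, 0, -0.03]
    - [0, 0, -0.045]
    - [0, 0, -0.06]
    - [0, 0, -0.075]
    - [0, 0, -0.084]
    - [0, 0, -0.084]
    - [0, 0, -0.084]
  yaw: [0, 0, 0, 0, 0, 0, 0, 0]

```text
time_s: 6.53
ee_pos: [643.5, 168.0, 126.1]
ee_rot: [-180.0, 0.0, 77.5]
force: [0.7, 0.2, -0.5]
gripper_width: 45.6
gripper_force: 0.0
```

Request:
send_rows:
  grip: [-1, -1, -1, -1, -1, -1, -1, -1]
  xyz:
    - [0, 0, 0]
    - [0, 0, 0]
    - [0, 0, 0]
    - [0, 0, 0]
    - [0, 0, 0]
    - [0, 0, 0]
    - [0, 0, 0]
    - [0, 0, 0]
  yaw: [0, 0, 0, 0, 0, 0, 0, 0]
  grip_force: 30

```text
time_s: 7.2
ee_pos: [644.4, 168.2, 126.8]
ee_rot: [179.9, -0.1, 77.5]
force: [1.5, -0.2, 5.7]
gripper_width: 21.4
gripper_force: 30.0
```

```bash
python3 - <<'E'
from h import *
s=env.state();p=s['ee_pos'];print(p,s['force'],s['gripper_width'],s['ee_rot'])
C=np.array([625.5,85.]);P0=np.array([643.65,168.0])
r=P0-C; print('r',np.hypot(*r),'ang',np.degrees(np.arctan2(r[1],r[0])))
a0=np.arctan2(r[1],r[0]); r0=np.hypot(*r)
for k in range(0,11):
    da=np.radians(8.25*k); R=r0+(85-r0)*min(1,k/5)
    q=C+R*np.array([np.cos(a0+da),np.sin(a0+da)])-P0
    print(k,np.degrees(da),np.round(q,1))
E
```

```text
[644.42689471 168.15778455 126.8230161 ] [ 1.51197362 -0.15160881  5.67419054] 21.39257738332736 [ 1.79880578e+02 -5.23679005e-02  7.74645943e+01]
r 84.96130001359442 ang 77.66503020281246
0 0.0 [0. 0.]
1 8.25 [-12.1   1.8]
2 16.5 [-24.3   1.8]
3 24.75 [-36.4  -0. ]
4 33.0 [-48.1  -3.5]
5 41.25 [-59.2  -8.6]
6 49.5 [-69.5 -15.3]
7 57.74999999999999 [-78.7 -23.3]
8 66.0 [-86.6 -32.6]
9 74.25 [-93.1 -43. ]
10 82.5 [-98.1 -54.2]
```

Request:
send_rows:
  grip: [-1, -1, -1, -1, -1, -1, -1, -1]
  xyz:
    - [-0.006, 0.001, 0]
    - [-0.0121, 0.0018, 0]
    - [-0.0182, 0.002, 0]
    - [-0.0243, 0.0018, 0]
    - [-0.0304, 0.0011, 0]
    - [-0.0364, 0, 0]
    - [-0.0423, -0.0016, 0]
    - [-0.0481, -0.0035, 0]
  yaw: [4.1, 8.2, 12.4, 16.5, 20.6, 24.8, 28.9, 33]

```text
time_s: 7.87
ee_pos: [596.8, 163.0, 126.8]
ee_rot: [179.8, 0.2, 110.7]
force: [4.7, -5.7, 3.2]
gripper_width: 21.3
gripper_force: 30.0
```

Request:
send_rows:
  grip: [-1, -1, -1, -1, -1, -1, -1, -1]
  xyz:
    - [-0.0056, -0.0024, 0]
    - [-0.0111, -0.0051, 0]
    - [-0.0164, -0.0083, 0]
    - [-0.0214, -0.0118, 0]
    - [-0.0261, -0.0157, 0]
    - [-0.0306, -0.0198, 0]
    - [-0.0347, -0.0243, 0]
    - [-0.0385, -0.0291, 0]
  yaw: [4.1, 8.2, 12.4, 16.5, 20.6, 24.8, 28.9, 33]

```text
time_s: 8.53
ee_pos: [560.2, 133.9, 126.8]
ee_rot: [179.8, 0.4, 143.6]
force: [9.5, -4.1, 0.5]
gripper_width: 21.4
gripper_force: 30.0
```

Request:
send_rows:
  grip: [-1, -1, -1, -1, -1, -1, -1]
  xyz:
    - [-0.0034, -0.0051, 0]
    - [-0.0065, -0.0104, 0]
    - [-0.0092, -0.0159, 0]
    - [-0.0116, -0.022, 0]
    - [-0.0116, -0.022, 0]
    - [-0.0116, -0.022, 0]
    - [-0.0116, -0.022, 0]
  yaw: [4.1, 8.2, 12.4, 16.8, 16.8, 16.8, 16.8]

```text
time_s: 9.12
ee_pos: [549.2, 112.7, 126.8]
ee_rot: [179.9, 0.5, 160.2]
force: [8.4, -3.5, -0.8]
gripper_width: 21.3
gripper_force: 30.0
```

```bash
python3 - <<'E'
from h import *
s=env.state();p=s['ee_pos'];print(p,s['force'],s['gripper_width'],s['ee_rot'])
r=p[:2]-np.array([625.5,85.]);print(np.hypot(*r),np.degrees(np.arctan2(r[1],r[0])))
w=grab('wrist','w1.png');b=grab('side','d4.png');a=grab('scene','s4.png')
c=[cv2.resize(x,(400,300),interpolation=cv2.INTER_CUBIC) for x in (b['frame'][130:241,175:323,::-1],a['frame'][120:255,200:380,::-1],w['frame'][192:,100:356,::-1][:,:])]
cv2.imwrite('pics/c5.png',np.vstack([np.hstack(c[:2]),np.hstack([c[2],c[2]*0])]))
E
```

```text
[549.17026709 112.68571631 126.80977732] [ 8.40938508 -3.46328523 -0.7835851 ] 21.34165661292627 [179.87320827   0.45145358 160.23414457]
81.19560957084965 160.0636800067325
```

View pics/c5.png

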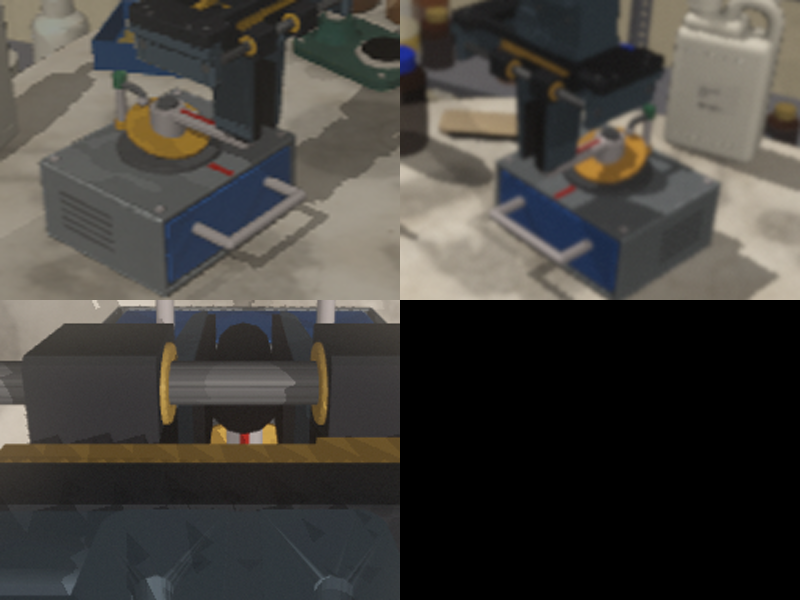

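The lever now lies over the red line: both red marks line up in the side view, around crop (205,120) to (220,168). The drawer is still flush. I'll check the unit's yaw once, using the drawer's long top edge in the unobstructed pictures.

```bash
python3 - <<'E'
from h import *
for n,fn,roi in(('side','d2.png',(225,290,185,245)),('scene','s2.png',(228,310,190,260))):
    f=grab(n); im=cv2.imread('pics/'+fn).astype(int); B,G,R=im[...,0],im[...,1],im[...,2]
    m=(B>R+30)&(B>G+20); m2=np.zeros_like(m); x0,x1,y0,y1=roi; m2[y0-5:y1,x0:x1]=m[y0-5:y1,x0:x1]
    cols=[c for c in range(x0,x1) if m2[:,c].sum()>8]; cols=cols[3:-3]
    for nm,z,fnc in (('top',70,lambda c:np.where(m2[:,c])[0].min()-.5),('bot',12,lambda c:np.where(m2[:,c])[0].max()+.5)):
        pts=np.array([[c,fnc(c)] for c in cols],np.float32)
        vx,vy,px,py=cv2.fitLine(pts,cv2.DIST_HUBER,0,.01,.01).ravel()
        g=lambda c:onz(f,c,py+(c-px)*vy/vx,z)[:2]
        p,q=g(cols[0]),g(cols[-1]); d=p-q if p[1]>q[1] else q-p
        print(n,nm,len(cols),np.round(p),np.round(q),'unit yaw',np.degrees(np.arctan2(-d[0],d[1])))
s=env.state();print(s['ee_pos'],s['force'],s['torque'])
E
```

```text
side top 38 [588. 166.] [545.  50.] unit yaw -20.15300768548205
side bot 38 [588. 171.] [550.  33.] unit yaw -15.477870815254064
scene top 46 [587. 169.] [542.  45.] unit yaw -19.741572333388678
scene bot 46 [602. 175.] [539.  38.] unit yaw -24.88324760998225
[549.16905518 112.71542985 126.7748643 ] [ 9.43639317 -1.99416463 -0.16353792] [-0.51906375 -1.09189672 -0.24235815]
```

```bash
python3 -c "
from workcell import env
print(env.job_done())"
```

```text
the job is handed in; nothing more can be done
None
```

The drawer was pushed home against its stop, and then the lever was swung to within about 1° of the cam's peak by my measurements; I handed in the job with the fingers still gripping it, and the cup and both bottles were not touched.

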